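# Close the microscope stage's dish clamp to its gauge mark

### The job

On the black microscope stage unit, roll the knurled adjuster wheel under a fingertip, pushing the top of the wheel along towards the side of the fixed stop in as many strokes as it takes, until the dish clamp's gap has closed so far that the pointer on the moving jaw stands exactly opposite the tooth of the gauge clip; roll back if it goes too far. Move the jaw only by its wheel, never by touching it, do not disturb or pick up the things standing round about, then take the hand away.

Things in the scene. Friction and masses are not known exactly. Their poses are not given: they have to be found in the camera images.
- stage_unit: Fixed cream base under a black stage plate 210 x 270 mm, its top 62 mm above the bench; may be turned 0.4 rad. Origin: centre of the underside, on the bench; x from the wheel's side (-x, nearest the robot) to the gauge strip's side, y along the jaw's travel, z up. Fixed stop: aluminium bar on the plate at x -17 to 68, y 65 to 77 mm, 20 mm high; the gap is between it and the jaw.
- wheel_top (a point): Topmost point of the wheel at rest, middle of its width, 102 mm above the bench; fixed to the stage unit, axes as the unit's (unit x = -75, y = 0 mm). The axle lies 30 mm below, along x. Two cream cheeks flank the wheel: inner faces 11 mm from its middle plane, 6 mm thick, 74 mm long in y; the wheel stands 14 mm proud of them.
- wheel: Black knurled wheel, 60.6 mm across, 16 mm wide; origin at its centre, axle along the unit's x. A fingertip pressed on its top and drawn to the unit's +y closes the gap, to -y opens it: 6 mm of jaw per rad, 0.2 mm per mm of fingertip. Needs 1 to 2 N at the rim, stays where left. 30 ridges stand 1.8 mm proud of its rim; the axle does not give, so a light press, tip 1 to 2 mm below the crest, drives it.
- jaw: Moving jaw, not to be touched: aluminium bar 85 x 12 x 20 mm across the plate with a steel rack and a small dark pointer (4 mm wide) sticking out to +x over the gauge strip; top 84 mm above the bench. Origin on the plate's top in the plane of its gap-side face, axes as the unit's. Slides in the unit's y from -25 mm (open end stop, where it starts) to +25 mm.
- pointer_tip (a point): The end of the jaw's pointer, in the middle of its 4 mm width, 67 mm above the bench, in the plane of the jaw's gap-side face; moves with the jaw along the unit's y.
- gauge_clip: Small dark steel clip 10 x 12 x 9 mm with a brass screw head, fixed on the gauge strip's far edge; a tooth 4 mm wide, 9 mm long points to the unit's -x at the jaw's pointer. Origin at the underside, at the root of the tooth. Set anew each time, 12 to 30 mm towards +y from the pointer's start.
- gauge_tip (a point): The end of the gauge clip's tooth, in the middle of its 4 mm width, 67 mm above the bench, axes as the unit's. The clamp is set when pointer_tip and gauge_tip have the same y in the unit's frame; their ends stay about 3 mm apart in x.
- objective: Loose bystander: dark steel microscope objective, 32 mm across, 52 mm tall, narrowing at the top; origin under its centre.
- dishes: Loose bystander: two stacked clear culture dishes, 63 mm across, 42 mm tall; origin under the centre.
- oil_bottle: Loose bystander: small amber immersion-oil bottle, 32 mm across, 70 mm tall; origin under its centre.
- slide_box: Loose bystander: grey plastic slide box 90 x 40 x 35 mm, long side along its x; origin under its centre.

How it is judged:
On the way, in this order (a step that is already met when the one before it is completed fails the run):
1. a fingertip is on the wheel (contact force between the fingers and wheel above 0.5 N), for 0.1 s.
2. the pointer has come opposite the gauge tooth (y of pointer_tip in the frame of gauge_tip between -0.0025 and 0.0025 m), for 0.2 s.
At the end, for the whole second after the job is handed in: The jaw's pointer tip lies within 2.5 mm of the gauge clip's tooth tip along the jaw's travel, jaw and wheel are at rest, the bystanders are within 12 mm of where they stood, and the robot touches nothing (all of step 2 and linear speed of jaw below 0.002 m/s and angular speed of wheel below 0.1 rad/s and distance of each of objective, dishes, oil_bottle, slide_box from where it was at the start of the episode below 0.012 m).
It fails at once if the moving jaw was pushed directly (contact force between any of the fingers, the arm and jaw above 1 N).
It fails at once if a bystander was knocked, lifted or carried (moved more than 12 mm) (distance of any of objective, dishes, oil_bottle, slide_box from where it was at the start of the episode above 0.012 m).
It also fails if it takes over 72 s, if anything falls off the work surface, if the arm or the gripper's body presses on something with over 40 N, if the wrist force passes 120 N, or if a joint passes its speed limit or range.

### The arm

A 6-joint arm with a two-finger parallel gripper is mounted at the origin on the work surface. World frame = base frame: x ahead of the robot, y to its left, z up, the work surface at z = 0. Lengths are in m, angles in rad, forces in N, time in s.
With the tool pointing down it reaches from about 0.3 to 0.775 m from the base axis. Payload 14.6 kg.
Tool frame: the origin (TCP) lies between the finger pads; the fingertips stand 8 mm ahead of it and the grasp point (between the pads) lies 11 mm behind it; z points along the fingers, y is the line along which they close (so a half turn about z gives the same grasp; the last joint's range is limited). The gripper opens to 85 mm and grips with 20 to 120 N. Pads are 22 mm wide; open, the fingers measure 114 mm over their backs; the gripper's body (76 mm by 85 mm) begins 54 mm behind the grasp point. The pads swing forward as they close: fully open they stand 13 mm farther back than shut.
Start: joints at [1.067, 0.3, 1.521, -0, 1.321, -0.067], TCP at [0.233, 0.498, 0.239] pointing down, gripper open.
Joint ranges: [-3.03, 3.03], [-0.79, 2.21], [0.23, 2.52], [-1.04, 4.18], [0, 3.07], [-2.55, 2.55]. Speed limits (rad/s): [2.22, 2.22, 2.57, 3.14, 3.14, 3.14].

### API

Orientations are given as a unit quaternion [x, y, z, w].
In Python, from rig import r, eyes, spotter gives the robot as it stands.
- The arm moves only by the tool move_arm, never from a script. Its argument "deltas" is a list that holds one entry, the list of rows, each a list of 6 numbers: the shift along the world's x, y, z in m, then the turn, a rotation vector about the world's x, y, z in degrees. In form: [[[dx, dy, dz, wx, wy, wz], ...]]. A call has 1 to 20 rows; each row is the pose to reach, as a shift and turn from the pose commanded when the call began; what a row does not reach only later rows make up. A row lasts 1/10 s, in which the tool goes at most 50 mm and 8.59 degrees, less where a joint would pass 70% of its speed; a pose out of reach is approached as far as the arm can. A call with a gripper value outside its range is refused whole. "hand" is the finger opening in m, from 0 to 0.0854, set as the call begins (left out, the last holds). The fingers move at their own pace and stop on an object; "grip_force" is the grip in N (left out, the last holds). Time passes only in rows, so rows that repeat a pose let the fingers close. It gives the time, the measured TCP pose, the force, the opening and the grip force at its end, in the units of the state.
- r.get_state(): the state, without advancing time (a new reading comes with each control period).
- eyes.read_camera(name): name is "side" or "top"; returns the picture (384x512x3 uint8, red, green, blue); there is no depth.
- eyes.get_calibration(name): a dict with "vertical_fov" (degrees; the focal length in pixels is half the picture's height over the tangent of half this angle, whatever the lens; pixels are square), "cx", "cy" (the principal point, pixels), "position" and "attitude" of the camera in the world. Camera axes: x right, y down, z forward; pixel columns grow to the right and rows downward; lengths in m; the calibration is good to about 2 mm. A picture is of the moment at which its call begins. get_calibration takes no time and is no camera call.
- r.finish_job(): hands the job in; it is judged then, once.
Trained networks look in the newest picture that a camera, given by its name, has taken for a name from the list of things; names that differ only in an ending like _2 or _b are one class to them, and where a whole thing is asked for, a point or a joint stands for the part that bears it (a point fixed in the world has none). Each returns a list of dicts, best first, with "score" (0 to 1); they miss things now and then, are a little off and sometimes report something else, mostly with a low value. They report only what shows in the picture. A call takes as long as a camera call.
- spotter.find_in(query, camera): "extent" ([centre column, centre row, width, height] in pixels, round what is visible of it).
- spotter.trace(query, camera): "region" (384x512 bool, what is visible of it) and "extent" ([centre column, centre row, width, height] in pixels, round what is visible of it).
- spotter.place_of(query, camera): "centre" ([column, row] in pixels: a listed point, or the origin of a listed thing).
The state is a dict: "time_s": time; "q": joint angles; "qd": joint speeds; "effort": joint torques, N m; "tool_pos": TCP position; "tool_rot": TCP orientation; "contact_force": force on the tool from outside, world axes, zero at the start; "wrist_torque": the same for the moment, N m; "width": finger opening in m; "grasp_force": force on a finger pad.
Only numpy, scipy, OpenCV 4.12 (cv2) and the standard library are available. Lean on these libraries where they do the work, as an engineer would, in place of code of your own. Each camera call takes 0.05 s, during which the arm holds its last target. There are 200 camera calls.

## Working session

There is one attempt and no reset: what is moved stays moved. The work goes in short steps, Python scripts to look and compute and a tool call to move; the robot and the scene stay as the last step left them, time stands still between calls to the robot, and variables do not carry over. Pictures are saved under pics/ and viewed, at most 10 in all, crops included, and the job is handed in when it is done.

Besides the shell and the picture viewer there is one more tool, called after "Call:" as a command line: name --argument value ..., lists and objects as JSON in quotes. move_arm: Moves the arm, as the interface text tells. Its arguments: {"type":"object","properties":{"deltas":{"type":"array"},"hand":{"type":"number"},"grip_force":{"type":"number"}},"required":["deltas"]}

```bash
mkdir -p pics; cat > h.py <<'E'
import numpy as np, cv2
from scipy.spatial.transform import Rotation as R
from rig import r, eyes, spotter
def snap(c,name=None):
    im=eyes.read_camera(c)
    if name: cv2.imwrite('pics/'+name,im[:,:,::-1])
    return im
def cam(c):
    k=eyes.get_calibration(c); f=192/np.tan(np.radians(k['vertical_fov'])/2)
    a=np.array(k['attitude']); M=R.from_quat(a).as_matrix() if a.size==4 else a.reshape(3,3)
    return f,k['cx'],k['cy'],np.array(k['position']),M
def onz(c,px,z):
    f,cx,cy,p,M=cam(c); d=M@np.array([(px[0]-cx)/f,(px[1]-cy)/f,1]); return p+d*(z-p[2])/d[2]
def proj(c,P):
    f,cx,cy,p,M=cam(c); q=M.T@(np.array(P)-p); return np.array([cx+f*q[0]/q[2],cy+f*q[1]/q[2]])
E
python3 - <<'E'
from h import *
print(eyes.get_calibration('top'),eyes.get_calibration('side'))
a=snap('top');b=snap('side')
cv2.imwrite('pics/a.png',np.vstack([a,b])[:,:,::-1] if 0 else a[:,:,::-1]);cv2.imwrite('pics/b.png',b[:,:,::-1])
Z=dict(stage_unit=0,wheel_top=.102,wheel=.072,pointer_tip=.067,gauge_tip=.067,jaw=.062,gauge_clip=.062,objective=0,dishes=0,oil_bottle=0,slide_box=0)
for n,z in Z.items():
  for c in ('top','side'):
    o=spotter.place_of(n,c)
    if o: print(n,c,round(o[0]['score'],2),np.round(o[0]['centre'],1),np.round(onz(c,o[0]['centre'],z),4))
E
```

```text
{'vertical_fov': 42.137122805895444, 'cx': 258.3177497975703, 'cy': 190.0259812950505, 'position': array([0.51410778, 0.05175014, 1.09568631]), 'attitude': array([-0.70498062,  0.70796657, -0.02752056,  0.03206683])} {'vertical_fov': 49.235762229569225, 'cx': 257.1694298024697, 'cy': 193.8137401720327, 'position': array([ 0.24329967, -0.50189543,  0.78359963]), 'attitude': array([ 0.8851167 , -0.2803939 ,  0.10277689, -0.35690978])}
stage_unit top 0.89 [298.2 190.3] [ 0.6057 -0.0293  0.    ]
stage_unit side 0.8 [278.8 242.1] [ 0.6093 -0.0373  0.    ]
wheel_top top 0.83 [294.9 223.9] [ 0.5302 -0.0145  0.102 ]
wheel_top side 0.71 [243.  223.2] [ 0.53   -0.0143  0.102 ]
wheel top 0.77 [295.1 227.2] [ 0.5239 -0.0168  0.072 ]
wheel side 0.7 [244.8 233.2] [ 0.5304 -0.0183  0.072 ]
pointer_tip top 0.56 [317.5 150.6] [ 0.6829 -0.0654  0.067 ]
pointer_tip side 0.57 [316.2 219.9] [ 0.6823 -0.0761  0.067 ]
gauge_tip top 0.51 [310.3 152.1] [ 0.6798 -0.0504  0.067 ]
gauge_tip side 0.58 [309.6 210.7] [ 0.6878 -0.0466  0.067 ]
jaw top 0.98 [312.7 193.2] [ 0.5943 -0.0548  0.062 ]
jaw side 0.71 [279.  231.5] [ 0.598  -0.0512  0.062 ]
gauge_clip top 0.54 [306.9 143.7] [ 0.6985 -0.044   0.062 ]
gauge_clip side 0.49 [313.2 211.4] [ 0.6962 -0.0498  0.062 ]
objective top 0.63 [378.7 242.2] [ 0.4912 -0.2038  0.    ]
objective side 0.55 [285.3 326.6] [ 0.495  -0.2116  0.    ]
dishes top 0.68 [204.  153.6] [0.6885 0.179  0.    ]
dishes side 0.58 [253.1 174.4] [0.6891 0.1854 0.    ]
oil_bottle top 0.58 [205.  232.6] [0.5136 0.1759 0.    ]
oil_bottle side 0.72 [197.3 206.7] [0.5088 0.1707 0.    ]
slide_box top 0.93 [394.3 178. ] [ 0.632  -0.2416  0.    ]
slide_box side 0.93 [345.4 300.8] [ 0.6309 -0.2383  0.    ]
```

```bash
python3 - <<'E'
from h import *
a=cv2.imread('pics/a.png');b=cv2.imread('pics/b.png')
cv2.imwrite('pics/c.png',cv2.resize(a[100:280,180:420],None,fx=3.3,fy=3.3,interpolation=cv2.INTER_CUBIC))
cv2.imwrite('pics/d.png',cv2.resize(b[150:300,180:380],None,fx=4,fy=4,interpolation=cv2.INTER_CUBIC))
E
```

```text
(no output)
```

View pics/c.png

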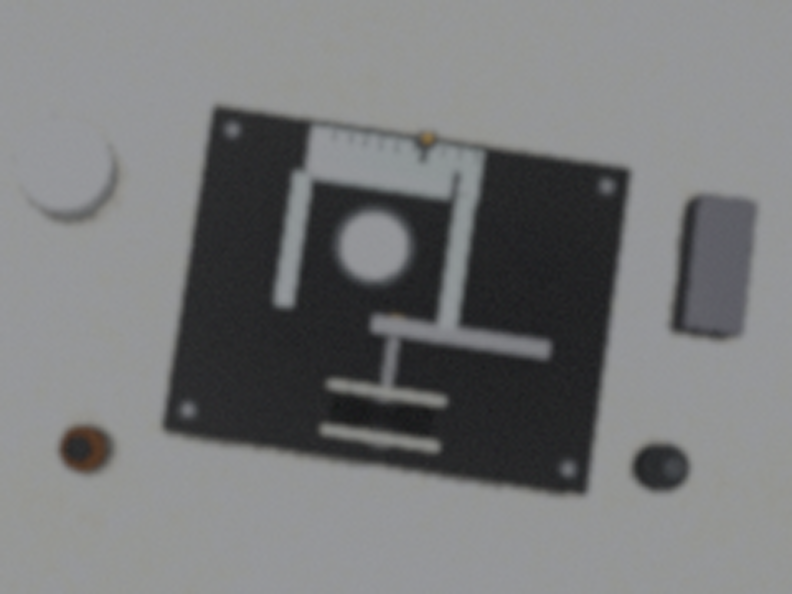

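View pics/d.png

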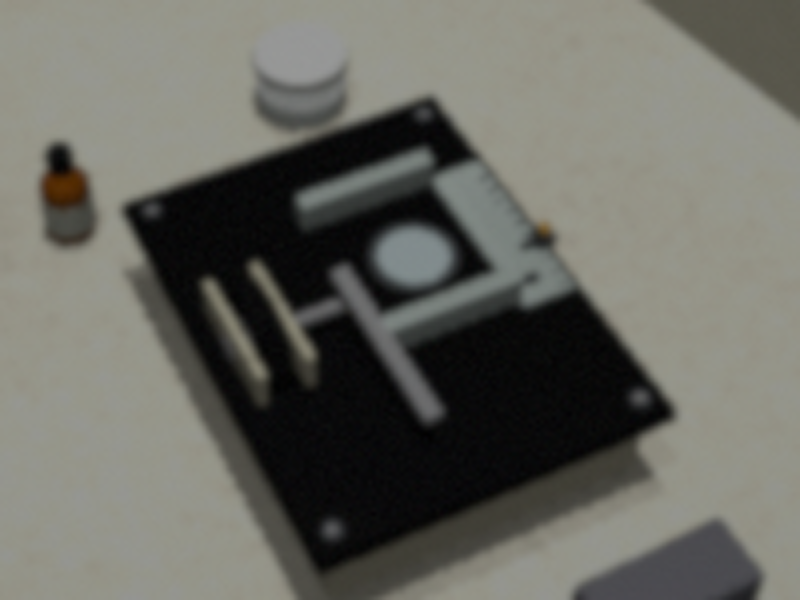

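The top view (crop) shows the plate corners at (215,107), (630,170), (587,493) and (163,430). The wheel is between the cheeks at about (384,412), the pointer at (457,180) and the gauge tooth at (424,157), with the stop bar on the left (+y). The side view agrees: clip at (540,235), pointer at (530,278).

```bash
cat >> h.py <<'E'
def crop2px(p): return np.array(p)/3.3+[180,100]
E
python3 - <<'E'
from h import *
a=cv2.imread('pics/a.png')
C=[onz('top',crop2px(p),.062)[:2] for p in [(215,107),(630,170),(587,493),(163,430)]]
m=np.mean(C,0); uy=(C[0]-C[1])+(C[3]-C[2]); print('mean',m,'sizes',np.linalg.norm(C[0]-C[1]),np.linalg.norm(C[0]-C[3]))
uy/=np.linalg.norm(uy); ux=(C[0]-C[3])+(C[1]-C[2]);ux/=np.linalg.norm(ux)
print('yaw',np.arctan2(-uy[0],uy[1]),np.arctan2(ux[1],ux[0]))
g=cv2.cvtColor(a,cv2.COLOR_BGR2GRAY); 
roi=np.zeros_like(g); roi[128:252,225:375]=255
mk=((g<75)&(roi>0)).astype(np.uint8); mk=cv2.morphologyEx(mk,cv2.MORPH_OPEN,np.ones((5,5)))
cs,_=cv2.findContours(mk,0,2); c=max(cs,key=cv2.contourArea)
Q=[onz('top',p,.062)[:2] for p in cv2.boxPoints(cv2.minAreaRect(c))]; print(np.round(Q,4),np.mean(Q,0))
for i in range(2):
  d=Q[i+1]-Q[i]; print(np.linalg.norm(d),np.arctan2(d[1],d[0]))
yaw=(np.arctan2(-uy[0],uy[1])+np.arctan2(ux[1],ux[0]))/2
def U(p,z,c='top'): 
  d=onz(c,p,z)[:2]-m; return np.round([d@[np.cos(yaw),np.sin(yaw)],d@[-np.sin(yaw),np.cos(yaw)]],4)
for n,p,z in [('ptr',(317.5,150.6),.067),('tooth',(310.3,152.1),.067),('ptrv',crop2px((457,175)),.067),('toothv',crop2px((424,160)),.067),('wt',(294.9,223.9),.102),('clipv',crop2px((427,138)),.071)]: print(n,U(p,z))
for n,p,z in [('ptr',(316.2,219.9),.067),('tooth',(309.6,210.7),.067),('wt',(243,223.2),.102)]: print('side',n,U(p,z,'side'))
w=m+np.array([np.cos(yaw),np.sin(yaw)])*-.075; print('wheel xy',w)
print(r.get_state())
E
```

```text
mean [ 0.60010889 -0.03000329] sizes 0.2663737380156012 0.20761153374966013
yaw -0.15432473708463953 -0.15641775192793497
[[ 0.5185  0.1188]
 [ 0.7239  0.0872]
 [ 0.6811 -0.1787]
 [ 0.4774 -0.1431]] [ 0.60022424 -0.02895763]
0.2078020067914145 -0.15233673045149812
0.26940081594327137 -1.7306443864936079
ptr [ 0.0873 -0.0222]
tooth [ 0.0819 -0.0078]
ptrv [ 0.0826 -0.0249]
toothv [ 0.0889 -0.003 ]
wt [-0.0715  0.0045]
clipv [ 0.1023 -0.0026]
side ptr [ 0.0884 -0.0328]
side tooth [ 0.0892 -0.0028]
side wt [-0.0717  0.0047]
wheel xy [ 0.52601233 -0.01839728]
{'time_s': 1.2, 'q': array([ 1.06739648e+00,  2.99903221e-01,  1.52099960e+00, -6.58480411e-06,
        1.32067800e+00, -6.66234090e-02]), 'qd': array([ 3.55065960e-04, -8.30834920e-04, -9.98201035e-04, -1.37514175e-03,
        2.97830925e-03,  7.17722052e-05]), 'effort': array([ 2.61012552e-03, -5.43347061e+01, -3.61993504e+01,  4.41725376e-05,
        4.81076440e-04,  3.38342227e-05]), 'tool_pos': array([0.23267506, 0.49835496, 0.23927898]), 'tool_rot': array([2.16655614e-01, 9.76248096e-01, 4.78136904e-06, 4.72494029e-06]), 'contact_force': array([-0.37948236,  0.69461426, -0.46854597]), 'wrist_torque': array([-0.01007025,  0.00381223, -0.02399094]), 'grasp_force': 0.0, 'width': 0.0850499583196356}
```

Call:
move_arm --deltas '[[[0.05,-0.09,0,0,0,3],[0.1,-0.18,0,0,0,6],[0.15,-0.27,0,0,0,9],[0.2,-0.36,0,0,0,12],[0.25,-0.45,0,0,0,15],[0.294,-0.525,0,0,0,16.2],[0.294,-0.525,0,0,0,16.2],[0.294,-0.525,0,0,0,16.2],[0.294,-0.525,0,0,0,16.2],[0.294,-0.525,0,0,0,16.2],[0.294,-0.525,0,0,0,16.2],[0.294,-0.525,0,0,0,16.2],[0.294,-0.525,0,0,0,16.2],[0.294,-0.525,-0.04,0,0,16.2],[0.294,-0.525,-0.08,0,0,16.2],[0.294,-0.525,-0.11,0,0,16.2],[0.294,-0.525,-0.11,0,0,16.2]]]' --hand 0 --grip_force 20

```text
time_s: 2.9
tool_pos: [0.5248, -0.0262, 0.1259]
tool_rot: [0.077, 0.997, 0.0, -0.003]
contact_force: [0.1, 0.3, 0.1]
width: -0.0002
grasp_force: 0.0
```

```bash
python3 - <<'E'
from h import *
b=snap('side');a=snap('top')
cv2.imwrite('pics/e.png',cv2.resize(b[140:270,170:340],None,fx=4.5,fy=4.5,interpolation=cv2.INTER_CUBIC)[:,:,::-1])
s=r.get_state();print(s['tool_pos'],s['tool_rot'])
E
```

```text
[ 0.52697048 -0.02645897  0.13025782] [7.68331511e-02 9.97043950e-01 9.30737652e-08 1.68664314e-04]
```

View pics/e.png

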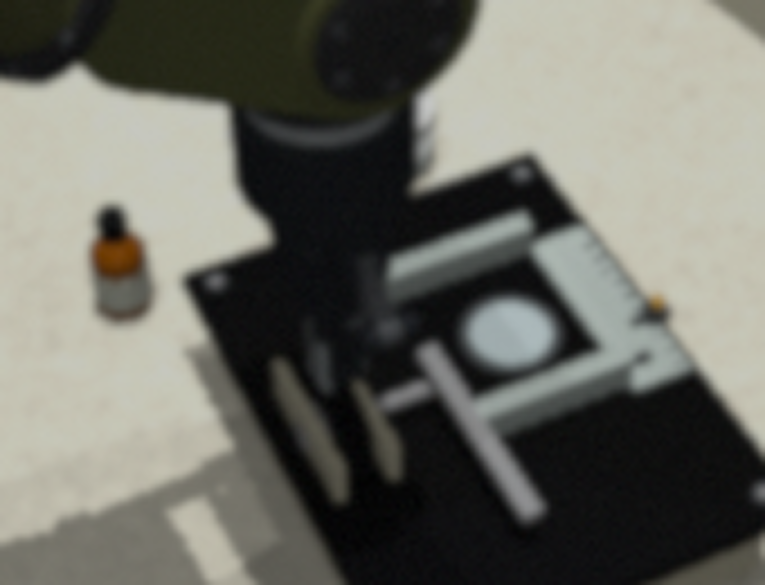

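The side view shows the closed fingers (≈(330,380)) standing above and between the cheeks; the pointer (650,360) and clip (655,310) are both clear to see.

Call:
move_arm --deltas '[[[0,0,-0.01,0,0,0],[0,0,-0.018,0,0,0],[0,0,-0.02,0,0,0],[0,0,-0.021,0,0,0],[0,0,-0.021,0,0,0],[0,0,-0.021,0,0,0]]]'

```text
time_s: 3.6
tool_pos: [0.5269, -0.0266, 0.1094]
tool_rot: [0.077, 0.997, 0.0, 0.0]
contact_force: [-5.1, 0.6, 9.9]
width: 0.0
grasp_force: 5.0
```

Call:
move_arm --deltas '[[[0.0006,0.004,-0.0003,0,0,0],[0.0012,0.008,-0.0003,0,0,0],[0.0018,0.012,-0.0003,0,0,0],[0.0025,0.016,-0.0003,0,0,0],[0.0031,0.02,-0.0003,0,0,0],[0.0037,0.024,-0.0003,0,0,0],[0.0037,0.024,-0.0003,0,0,0]]]'

```text
time_s: 4.3
tool_pos: [0.5307, -0.0023, 0.1084]
tool_rot: [0.077, 0.997, 0.0, 0.001]
contact_force: [2.0, 2.9, 4.1]
width: 0.0001
grasp_force: 2.1
```

```bash
cat >> h.py <<'E'
M0=np.array([.6002,-.0295]); YAW=-.1545
UX=np.array([np.cos(YAW),np.sin(YAW)]); UY=np.array([-np.sin(YAW),np.cos(YAW)])
def unit(p,z,c):
    d=onz(c,p,z)[:2]-M0; return np.array([d@UX,d@UY])*1e3
def look():
    for c in ('side','top'):
        snap(c)
        for n in ('pointer_tip','gauge_tip'):
            for o in spotter.place_of(n,c)[:2]: print(c,n,round(o['score'],2),np.round(o['centre'],1),np.round(unit(o['centre'],.067,c),1))
E
python3 - <<'E'
from h import *
print(r.get_state()['contact_force'],r.get_state()['tool_pos']); look()
E
```

```text
[1.9511285  2.85155893 4.12043958] [ 0.53070601 -0.00225683  0.10837949]
side pointer_tip 0.64 [312.5 217.3] [ 84.9 -23.2]
side pointer_tip 0.17 [311.4 210.3] [93.5 -4.2]
side gauge_tip 0.57 [310.1 210.6] [90.4 -3.6]
side gauge_tip 0.24 [242.8 232.7] [-72.5   7.2]
top pointer_tip 0.69 [314.1 150.5] [ 86.4 -15.8]
top pointer_tip 0.4 [311.8 191.5] [  0.8 -23.1]
top gauge_tip 0.48 [309.  149.4] [87.1 -4.9]
```

Call:
move_arm --deltas '[[[0,0,0.008,0,0,0],[-0.0018,-0.012,0.01,0,0,0],[-0.0037,-0.024,0.008,0,0,0],[-0.0037,-0.024,0.003,0,0,0],[-0.0037,-0.024,0,0,0,0],[-0.0037,-0.024,0,0,0,0],[-0.0031,-0.02,0,0,0,0],[-0.0025,-0.016,0,0,0,0],[-0.0018,-0.012,0,0,0,0],[-0.0012,-0.008,0,0,0,0],[-0.0006,-0.004,0,0,0,0],[0,0,0,0,0,0],[0,0,0,0,0,0]]]'

```text
time_s: 5.9
tool_pos: [0.5306, -0.0022, 0.108]
tool_rot: [0.077, 0.997, 0.0, 0.0]
contact_force: [1.4, 3.1, 5.7]
width: 0.0
grasp_force: 2.8
```

```bash
python3 - <<'E'
from h import *
look()
im=snap('side'); cv2.imwrite('pics/f.png',cv2.resize(im[180:250,270:350],None,fx=7,fy=7,interpolation=cv2.INTER_CUBIC)[:,:,::-1])
E
```

```text
side pointer_tip 0.92 [314.2 214. ] [ 93.4 -16.5]
side gauge_tip 0.37 [311.7 210.6] [93.6 -5.3]
top pointer_tip 0.61 [314.6 148.2] [ 91.4 -16.1]
top pointer_tip 0.44 [209.  235.9] [-121.4  172.9]
top gauge_tip 0.45 [310.1 147.5] [91.4 -6.6]
top gauge_tip 0.4 [307.9 194. ] [ -5.5 -15.9]
```

View pics/f.png

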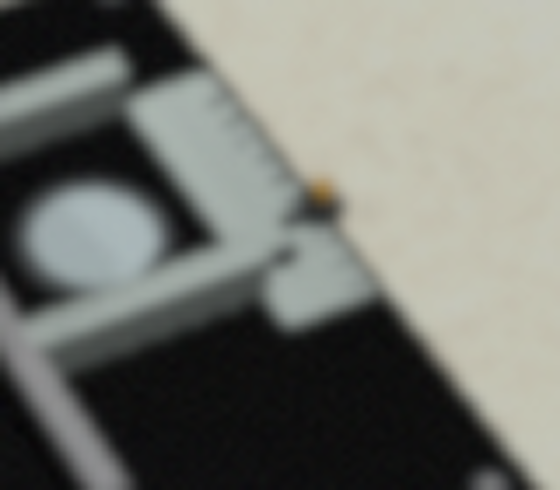

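The crop shows the pointer at (287,252), a bit short of the tooth at (293,218): roughly 10 mm left.

Call:
move_arm --deltas '[[[0,0,0.008,0,0,0],[-0.0018,-0.012,0.01,0,0,0],[-0.0037,-0.024,0.008,0,0,0],[-0.0037,-0.024,0.003,0,0,0],[-0.0037,-0.024,0,0,0,0],[-0.0037,-0.024,0,0,0,0],[-0.0031,-0.02,0,0,0,0],[-0.0025,-0.016,0,0,0,0],[-0.0018,-0.012,0,0,0,0],[-0.0012,-0.008,0,0,0,0],[-0.0006,-0.004,0,0,0,0],[0,0,0,0,0,0],[0,0,0,0,0,0]]]'

```text
time_s: 7.55
tool_pos: [0.5305, -0.0022, 0.1078]
tool_rot: [0.077, 0.997, 0.0, 0.0]
contact_force: [1.7, 2.3, 3.9]
width: 0.0001
grasp_force: 2.1
```

```bash
python3 - <<'E'
from h import *
look()
im=snap('side'); 
# rectify the gauge area in the unit frame at z=.067: 10 px/mm, x 60..110 down->, y -40..20
def rect(c,im,s=10):
    def px(x,y): return proj(c,np.r_[M0+UX*x/1e3+UY*y/1e3,.067])
    src=np.float32([px(60,-40),px(60,20),px(110,20),px(110,-40)])
    dst=np.float32([[0,500],[600,500],[600,0],[0,0]])
    o=cv2.warpPerspective(im,cv2.getPerspectiveTransform(src,dst),(600,500),flags=cv2.INTER_CUBIC)
    return cv2.resize(o,(400,333))
ims=np.hstack([rect('side',im),rect('top',snap('top'))]); cv2.imwrite('pics/g.png',ims[:,:,::-1])
E
```

```text
side pointer_tip 0.72 [312.5 214.9] [ 88.6 -17.1]
side gauge_tip 0.6 [244.1 232.9] [-70.2   5.4]
side gauge_tip 0.59 [311.  210.9] [91.7 -5.3]
top pointer_tip 0.72 [313.5 151.5] [ 84.2 -14.8]
top gauge_tip 0.42 [307.3 150.8] [83.7 -1.8]
```

View pics/g.png

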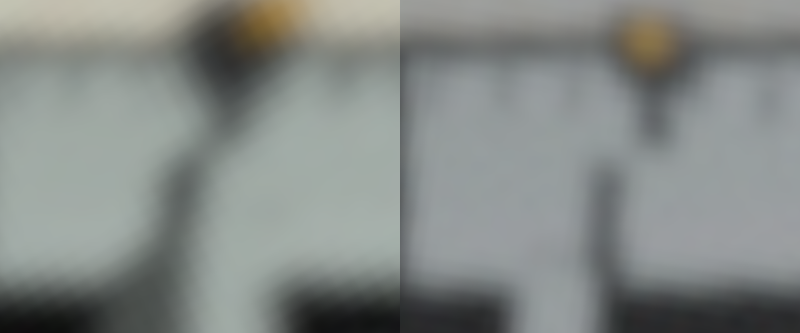

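In the rectified view (6.67 px/mm) the pointer is at column 606 and the tooth at 656 from the top camera, and 187 and 228 from the side camera. About 7 mm is left, so I'll make another full stroke (~4.8 mm).

Call:
move_arm --deltas '[[[0,0,0.008,0,0,0],[-0.0018,-0.012,0.01,0,0,0],[-0.0037,-0.024,0.008,0,0,0],[-0.0037,-0.024,0.003,0,0,0],[-0.0037,-0.024,0,0,0,0],[-0.0037,-0.024,0,0,0,0],[-0.0031,-0.02,0,0,0,0],[-0.0025,-0.016,0,0,0,0],[-0.0018,-0.012,0,0,0,0],[-0.0012,-0.008,0,0,0,0],[-0.0006,-0.004,0,0,0,0],[0,0,0,0,0,0],[0,0,0,0,0,0]]]'

```text
time_s: 9.25
tool_pos: [0.5305, -0.0023, 0.1078]
tool_rot: [0.077, 0.997, 0.0, 0.0]
contact_force: [1.0, 2.8, 4.1]
width: -0.0001
grasp_force: 1.9
```

```bash
cat >> h.py <<'E'
def rect(c,im,s=10):
    def px(x,y): return proj(c,np.r_[M0+UX*x/1e3+UY*y/1e3,.067])
    src=np.float32([px(60,-40),px(60,20),px(110,20),px(110,-40)])
    dst=np.float32([[0,500],[600,500],[600,0],[0,0]])
    return cv2.warpPerspective(im,cv2.getPerspectiveTransform(src,dst),(600,500),flags=cv2.INTER_CUBIC)
def pair(name):
    "rectified top view, averaged over 4 pictures; darkest-column centroids of tooth and pointer, mm"
    T=np.mean([rect('top',snap('top')).astype(float) for _ in range(4)],0)
    S=np.mean([rect('side',snap('side')).astype(float) for _ in range(4)],0)
    for lab,I in (('top',T),('side',S)):
        g=I.mean(2)
        for n,(a,b) in dict(tooth=(150,205),ptr=(265,350)).items():
            w=np.median(g[a:b,150:520])-g[a:b,150:520].mean(0); w=np.clip(w-.4*w.max(),0,None)
            print(lab,n,round(((np.arange(150,520)*w).sum()/w.sum())/10-40,2))
    o=np.hstack([cv2.resize(I,(400,333)) for I in (S,T)]); cv2.imwrite('pics/'+name,o[:,:,::-1])
E
python3 - <<'E'
from h import *
pair('h1.png')
E
```

```text
top tooth -1.81
top ptr -4.1
side tooth -5.63
side ptr -8.0[ WARN:0@7.420] global loadsave.cpp:1063 imwrite_ Unsupported depth image for selected encoder is fallbacked to CV_8U.
```

View pics/h1.png

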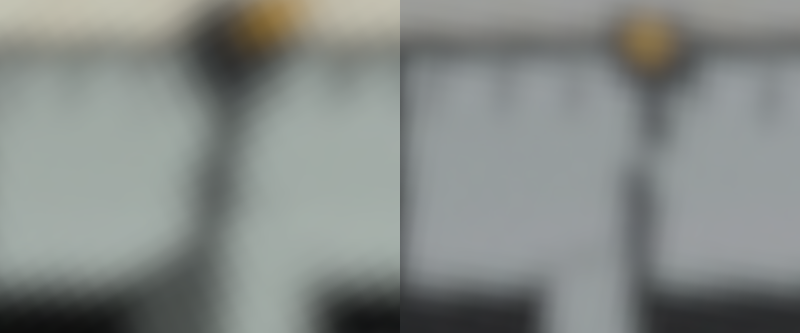

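The pointer (column 640) is now 2.3 mm short of the tooth (655) in both views, so I'll add an 11 mm stroke and then lift.

Call:
move_arm --deltas '[[[0,0,0.008,0,0,0],[-0.0015,-0.01,0.01,0,0,0],[-0.0028,-0.018,0.008,0,0,0],[-0.0028,-0.018,0.003,0,0,0],[-0.0028,-0.018,0,0,0,0],[-0.0028,-0.018,0,0,0,0],[-0.0022,-0.014,0,0,0,0],[-0.0015,-0.01,0,0,0,0],[-0.0011,-0.007,0,0,0,0],[-0.0011,-0.007,0,0,0,0],[-0.0011,-0.007,0,0,0,0],[-0.0011,-0.007,0.006,0,0,0],[-0.0011,-0.007,0.02,0,0,0],[-0.0011,-0.007,0.02,0,0,0]]]'

```text
time_s: 11.05
tool_pos: [0.53, -0.0098, 0.1296]
tool_rot: [0.077, 0.997, -0.0, 0.001]
contact_force: [0.3, 0.1, -0.2]
width: 0.0001
grasp_force: 0.0
```

```bash
python3 - 2>/dev/null <<'E'
from h import *
pair('i.png')
E
```

```text
top tooth -1.81
top ptr -1.43
side tooth -5.45
side ptr -5.38
```

View pics/i.png

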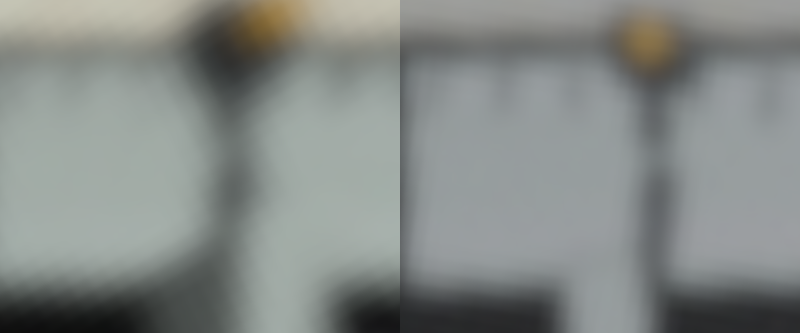

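The pointer (column 658) and tooth (656) now line up within about 0.4 mm in both views. Next I'll take the hand away.

Call:
move_arm --deltas '[[[0,0,0.03,0,0,0],[0,0,0.07,0,0,0],[-0.03,0,0.11,0,0,0],[-0.06,0,0.13,0,0,0],[-0.1,0,0.13,0,0,0],[-0.1,0,0.13,0,0,0],[-0.1,0,0.13,0,0,0],[-0.1,0,0.13,0,0,0]]]'

```text
time_s: 12.25
tool_pos: [0.4299, -0.0097, 0.2579]
tool_rot: [0.077, 0.997, 0.0, -0.0]
contact_force: [0.2, 0.7, -0.4]
width: 0.0002
grasp_force: 0.0
```

```bash
python3 - 2>/dev/null <<'E'
from h import *
pair('j.png'); print(r.finish_job())
E
```

```text
top tooth -1.8
top ptr -1.42
side tooth -5.45
side ptr -5.38
the job is handed in; nothing more can be done
None
```

I rolled the wheel in five strokes until the pointer stood within about 0.4 mm of the gauge tooth in both cameras, moved the hand clear, and handed the job in at about 13 s; no verdict came back.

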